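Seat the vial tray on the deck pins

ROBOT

A 6-joint arm with a two-finger parallel gripper is mounted at the origin on the work surface. World frame = base frame: x ahead of the robot, y to its left, z up, the work surface at z = 0. Lengths are in m, angles in rad, forces in N, time in s.
With the tool pointing down it reaches from about 0.425 to 0.95 m from the base axis. Payload 3.5 kg.
Tool frame: the origin (TCP) lies midway between the tips of the shut fingers; the grasp point (between the pads) lies grasp_offset behind it (grasp_offset is the distance from the TCP to the grasp point, in m); z points along the fingers, y is the direction in which the jaws open and shut (so a half turn about z gives the same grasp; the last joint's range is limited). The gripper opens to 85 mm and grips with 20 to 120 N. Pads are 22 mm wide; open, the fingers measure 114 mm over their backs; the gripper's body (76 mm by 85 mm) begins 54 mm behind the grasp point. The pads swing forward as they close: fully open they stand 13 mm farther back than shut.
Start: joints at [1.094, 0.286, 1.577, -0, 1.279, -0.15], TCP at [0.217, 0.639, 0.231] pointing down, gripper open.
Joint ranges: [-2.77, 2.77], [-0.9, 2.22], [0.21, 2.48], [-1.53, 4.67], [0.24, 2.81], [-2.84, 2.84]. Speed limits (rad/s): [2.79, 2.79, 3.14, 3.14, 3.14, 3.14].

INTERFACE

Orientations are given as a unit quaternion [x, y, z, w].
In Python, from plant import * gives the robot as it stands.
- The arm moves only by the tool jog_arm, never from a script. Its argument "targets" is text: rows parted by semicolons, each of 7 numbers parted by spaces: the shift along the world's x, y, z in mm, then the turn, a rotation vector about the world's x, y, z in degrees, then the gripper's target within -1 to 1 (fully open at 1, half-way at 0, shut at -1). A call has 1 to 10 rows; each row shifts and turns the pose as measured when the row begins; what a row does not reach is not made up. A row lasts 1/12 s, in which the tool goes at most 41.7 mm and 7.16 degrees, less where a joint would pass 70% of its speed; a pose out of reach is approached as far as the arm can. A call with a gripper value outside its range is refused whole. The fingers move at their own pace and stop on an object; "force" is the grip in N (left out, the last holds). Time passes only in rows, so rows that do not move let the fingers close. It gives the time, the measured TCP pose, the force and the opening at its end, in the units of the state.
- get_state(): the state, without advancing time (a new reading comes with each control period).
- read_camera(name): name is "scene" or "top"; returns a dict with "pixels" (480x640x3 uint8, blue, green, red), "mtx" (3x3 intrinsics, pixels), "dist_coeffs" ([k1, k2, p1, p2, k3] as OpenCV has them; the pictures are not rectified), "world_from_camera" (4x4, takes a point from camera to world coordinates). Camera axes: x right, y up, looking along -z (the intrinsics and any distortion apply to the point x, -y, -z); pixel columns grow to the right and rows downward; lengths in m; the calibration is good to about 2 mm. A picture is of the moment at which its call begins. There is no depth.
- sign_off(): hands the job in, once; it reports no verdict.
Trained networks look in a picture, given as the dict that the camera call returned (one of the last four; its "shot" number tells which), for a name from the list of things; names that differ only in an ending like _2 or _b are one class to them, and where a whole thing is asked for, a point or a joint stands for the part that bears it (a point fixed in the world has none). Each returns a list of dicts, best first, with "p" (0 to 1); they miss things now and then, are a little off and sometimes report something else, mostly with a low value. They report only what shows in the picture. A call takes as long as a camera call. They do not tell look-alikes from the thing itself.
- spot_in(target, picture): "uv" ([column, row] in pixels, amid what is visible of it).
- silhouettes(target, picture): "mask" (480x640 bool, what is visible of it) and "uv" ([column, row] in pixels, amid what is visible of it).
- mark_of(target, picture): "uv" ([column, row] in pixels: a listed point, or the origin of a listed thing).
The state is a dict: "time": time; "qpos": joint angles; "dq": joint speeds; "joint_efforts": joint torques, N m; "eef_pos": TCP position; "tcp_rot": TCP orientation; "contact_force": force on the tool from outside, world axes, zero at the start; "wrist_torque": the same for the moment, N m; "opening": opening from 0.0 (shut) to 1.0 (fully open).
Only numpy, scipy, OpenCV 4.12 (cv2) and the standard library are available. Lean on these libraries where they do the work, as an engineer would, in place of code of your own. Each camera call takes 0.05 s, during which the arm holds its last target.

TASK

The white vial tray lies askew on top of the two brass locating pins of the loading deck. With the fingertips against its edges, nudge the tray up against the dark fence and sideways along it until both of its holes drop over the two pins and it lies flat on the deck, fully seated, then let go and move clear. Push it only, never pick it up, lift or tip it, and leave the jars, bottle, beaker, mouse and tip box where they are.

Things in the scene. Friction and masses are not known exactly. Their poses are not given: they have to be found in the camera images.
- deck: fixed grey loading deck, a slab 15 mm thick on the table; origin on the table, z up, yaw within 0.35 rad of the robot's. It runs from x = -130 to +90 mm and y = -210 to +210 mm; flat top at z = 15 mm. A straight dark steel fence stands along its far (+x) edge: face towards the robot at x = +75 mm, top at z = 43 mm
- pin_left (a point): tip of the left (+y) brass locating pin, fixed on the deck at deck x = +34, y = +38 mm. The pin stands 6 mm above the deck top: 10 mm across for the lower 3 mm, then a cone to 5 mm across at the tip; this point is at z = 21 mm
- pin_right (a point): tip of the right (-y) pin, the same, at deck x = +34, y = -38 mm
- seat (a point): point on the deck top (deck x = +19, y = 0, z = 15 mm; deck axes) where the tray's origin lies when seated, the fence then 1 mm clear of its far edge. The tray slides with a few newtons. Pushed flat against the fence it is square and right in x; slid along the fence it drops at the pins by 6 mm where the holes meet the pins, which then stop it (1.5 mm play)
- tray: loose white vial tray, 0.3 to 0.65 kg: plate 110 (x) x 190 (y) x 10 mm, upright edges, origin at the centre of its underside. Vials fixed in it, 19 mm or more from the far (+x) edge and 13 mm from the others, stand 24 mm above it. Starts tilted some 0.07 rad, on both pin tips and its near lower edge: 10 to 25 mm short of the seat in deck x, 14 to 45 mm off to the left (+y), yaw within 0.1 rad of the deck's
- hole_left (a point): centre, at the underside, of the tray's left (+y) through hole, 13 mm across, at tray x = +15, y = +38 mm; it belongs on pin_left
- hole_right (a point): centre, at the underside, of the right (-y) hole, the same, at tray x = +15, y = -38 mm; it belongs on pin_right
- jar: bystander: small amber screw-cap jar, 32 mm across, 42 mm tall, standing on the deck near one of its corners on the robot's side; origin at the centre of its foot
- bottle: bystander: amber reagent bottle with blue cap, 64 mm across, 150 mm tall, on the table; origin at the centre of its foot
- beaker: bystander: open glass beaker, 70 mm across, 85 mm tall, on the table; origin at the centre of its foot
- mouse: bystander: black computer mouse 105 x 60 x 32 mm on the table; origin at the centre of its underside
- tipbox: bystander: green box with clear lid, 85 x 120 x 60 mm, on the table; origin at the centre of its underside
- white_jar: bystander: small white screw-cap jar, 40 mm across, 34 mm tall, standing on the deck near the other of those corners; origin at the centre of its foot
Mind the look-alikes: they are no part of the job. Of the things that look like the tray, the middle-sized one is meant.

How it is judged:
By the outcome, as a careful person would: the job done as asked, in the order asked, and still so for the second after the job is handed in, with the robot touching nothing.
It also fails if it takes over 48 s, if anything falls off the work surface, if the arm or the gripper's body presses on something with over 40 N, if the wrist force passes 120 N, or if a joint passes its speed limit or range.

## Working session

There is one attempt and no reset: what is moved stays moved. The work goes in short steps, Python scripts to look and compute and a tool call to move; the robot and the scene stay as the last step left them, time stands still between calls to the robot, and variables do not carry over. Pictures are saved under pics/ and viewed, and the job is handed in when it is done.

Besides the shell and the picture viewer there is one more tool, called after "Emit:" as a command line: name --argument value ..., lists and objects as JSON in quotes. jog_arm: Moves the arm, as the interface text tells. Its arguments: {"type":"object","properties":{"targets":{"type":"string"},"force":{"type":"number"}},"required":["targets"]}

```bash
ls; mkdir -p pics; python3 - <<'E'
from plant import *
import cv2
s=get_state();print(s)
for n in("scene","top"):
    p=read_camera(n);cv2.imwrite(f"pics/{n}0.png",p["pixels"]);print(n,p["mtx"],p["dist_coeffs"],p["world_from_camera"])
    for t in ["tray","pin_left","pin_right","hole_left","hole_right","seat","deck","jar","white_jar"]:
        try:print(t,[(m["uv"],round(m["p"],2)) for m in mark_of(t,p)][:4])
        except Exception as e:print(t,e)
E
```

```text
pics
{'time': 0.0, 'qpos': array([ 1.09400188e+00,  2.87173750e-01,  1.57818092e+00,  3.13642348e-06,
        1.27858145e+00, -1.50009246e-01]), 'dq': array([ 1.17745097e-03, -3.27899117e-04,  9.62975194e-05,  1.01996349e-03,
       -3.80120461e-04,  2.09941662e-04]), 'joint_efforts': array([ 3.77476608e-04, -4.05993640e+01, -2.92620850e+01, -1.51467088e-04,
        5.88840616e-03,  5.42561196e-06]), 'eef_pos': array([0.21634863, 0.63869852, 0.22993966]), 'tcp_rot': array([ 1.62666886e-01,  9.86680349e-01, -1.11419622e-03, -3.62669588e-04]), 'contact_force': array([ 0.0322814 , -0.02594824,  0.07035622]), 'wrist_torque': array([0.01793069, 0.03231844, 0.04473372]), 'opening': 0.9973757405619145}
scene [[531.61103012   0.         318.85845443]
 [  0.         531.61103012 243.26032004]
 [  0.           0.           1.        ]] [0.04373662 0.         0.         0.         0.        ] [[ 0.17109505 -0.58672931  0.79150187  1.42233469]
 [ 0.98508719  0.08706629 -0.14840041 -0.18178912]
 [ 0.01815774  0.80508893  0.59287614  0.80300724]
 [ 0.          0.          0.          1.        ]]

[... 709 characters left out ...]
   0.          0.          0.        ] [[-1.29767821e-03  9.85485425e-01 -1.69755099e-01  1.75962074e-01]
 [-9.99846156e-01 -4.24805826e-03 -1.70181688e-02 -1.25828057e-02]
 [-1.74922869e-02  1.69706899e-01  9.85339327e-01  1.47025818e+00]
 [ 0.00000000e+00  0.00000000e+00  0.00000000e+00  1.00000000e+00]]
tray [([451.5, 327.1], 0.8), ([237.9, 294.1], 0.75), ([283.8, 163.0], 0.66)]
pin_left [([281.8, 153.4], 0.63)]
pin_right [([312.1, 158.6], 0.58)]
hole_left [([230.7, 304.9], 0.63), ([473.6, 333.8], 0.62), ([271.3, 152.9], 0.59)]
hole_right [([296.5, 162.4], 0.84), ([434.1, 310.4], 0.74)]
seat []
deck []
jar [([214.5, 182.6], 0.65), ([269.5, 154.7], 0.36)]
white_jar [([350.4, 224.7], 0.46)]
```

View pics/scene0.png

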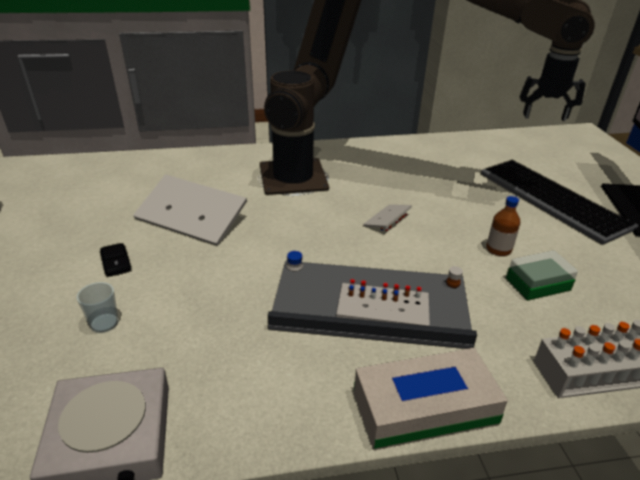

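View pics/top0.png

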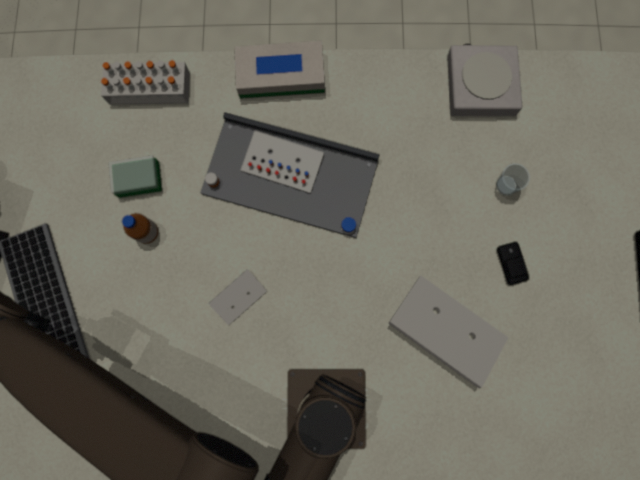

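```bash
python3 - <<'E'
import cv2
a=cv2.imread("pics/top0.png")[105:245,190:390];cv2.imwrite("pics/top0c.png",cv2.resize(a,(800,560),interpolation=cv2.INTER_CUBIC))
a=cv2.imread("pics/scene0.png")[245:350,260:485];cv2.imwrite("pics/scene0c.png",cv2.resize(a,(800,373),interpolation=cv2.INTER_CUBIC))
E
```

```text
(no output)
```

View pics/top0c.png

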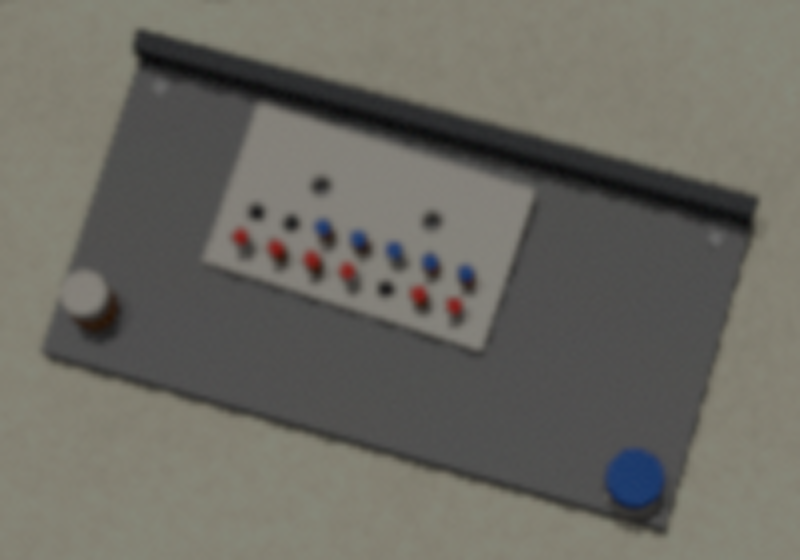

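View pics/scene0c.png

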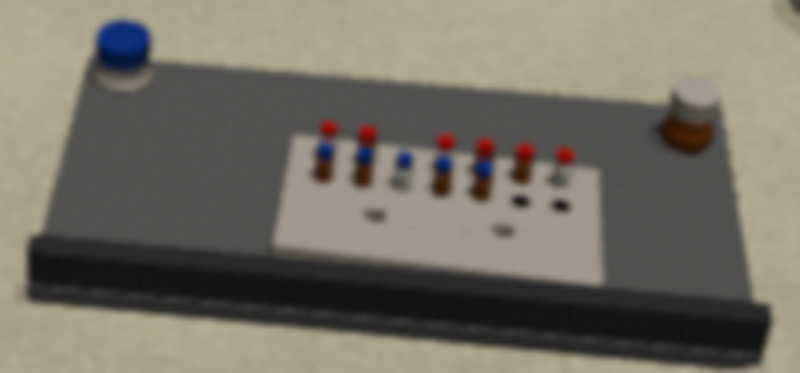

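```bash
cat > h.py <<'E'
import numpy as np, cv2
from scipy.optimize import least_squares
def proj(P,c):
    T=np.linalg.inv(c["world_from_camera"]);q=np.atleast_2d(P)@T[:3,:3].T+T[:3,3]
    q=q*[1,-1,-1]
    return cv2.projectPoints(q.reshape(-1,1,3),np.zeros(3),np.zeros(3),c["mtx"],c["dist_coeffs"])[0].reshape(-1,2)
def deckpts(d,P):
    P=np.atleast_2d(P)/1000.;c,s=np.cos(d[2]),np.sin(d[2])
    return np.c_[d[0]+c*P[:,0]-s*P[:,1],d[1]+s*P[:,0]+c*P[:,1],P[:,2]]
def todeck(d,W):
    W=np.atleast_2d(W);c,s=np.cos(d[2]),np.sin(d[2]);a=W[:,0]-d[0];b=W[:,1]-d[1]
    return 1000*np.c_[c*a+s*b,-s*a+c*b,W[:,2]]
def traypts(t,P): # t=x,y,yaw in deck mm, z0 (origin height), pitch ; -> deck mm
    P=np.atleast_2d(P).astype(float);cp,sp=np.cos(t[4]),np.sin(t[4])
    x=P[:,0]*cp-P[:,2]*sp; z=P[:,0]*sp+P[:,2]*cp+t[3]
    c,s=np.cos(t[2]),np.sin(t[2])
    return np.c_[t[0]+c*x-s*P[:,1],t[1]+s*x+c*P[:,1],z]
TOPC=lambda u:np.array(u)/4.+[190,105]-0.375
SCC=lambda u:np.array(u)*225/800+[260,245]-0.36
E
python3 - <<'E'
from plant import *
from h import *
import json,pickle
ct=read_camera("top");cs=read_camera("scene")
pickle.dump((ct,cs),open("cams.pkl","wb"))
# deck fit
top=[((90,210,43),(137,30)),((90,-210,43),(758,199)),((-130,210,15),(47,347)),((-130,-210,15),(670,520))]
sc=[((90,-210,43),(32,257)),((90,210,43),(768,325)),((-130,-210,15),(90,60)),((-130,210,15),(720,104))]
def res(p):
    d=p[:3]
    a=proj(deckpts(d,[x for x,_ in top]),ct)-TOPC([u for _,u in top])
    b=proj(deckpts(d,[x for x,_ in sc]),cs)-SCC([u for _,u in sc])
    return np.r_[a.ravel(),b.ravel()]
r=least_squares(res,[0.6,0.1,-0.25],loss="soft_l1",x_scale=[.01,.01,.01]);d=r.x
print(d,r.fun.reshape(-1,2).round(2))
tt=[((55,95,10),(258,103)),((55,-95,10),(536,187)),((-55,95,10),(203,262)),((-55,-95,10),(483,352)),((15,38,10),(321,184)),((15,-38,10),(432,219))]
ts=[((-55,-95,10),(293,136)),((-55,95,10),(600,170)),((15,-38,10),(375,214)),((15,38,10),(503,230))]
def full(p):
    # pitch p3: near lower edge on deck(15), z0 = 15+55 sin
    return [p[0],p[1],p[2],15+55*np.sin(p[3]),p[3]]
def res2(p,w=1):
    t=full(p)
    a=proj(deckpts(d,traypts(t,[x for x,_ in tt])),ct)-TOPC([u for _,u in tt])
    b=proj(deckpts(d,traypts(t,[x for x,_ in ts])),cs)-SCC([u for _,u in ts])
    return np.r_[a.ravel(),b.ravel(),(p[3]-.07)*100]
r=least_squares(res2,[0,25,0,.07],loss="soft_l1",x_scale=[1,1,.01,.01]);print(r.x,r.fun[:-1].reshape(-1,2).round(2))
t=full(r.x);print("t",t);print("tray origin world",deckpts(d,traypts(t,[[0,0,0]])))
np.save("d0.npy",d);np.save("t0.npy",t)
for c,n,f in((ct,"top",4),(cs,"scene",800/225)):
    im=c["pixels"].copy();
    o=(190,105,200,140) if n=="top" else (260,245,225,105)
    im=cv2.resize(im[o[1]:o[1]+o[3],o[0]:o[0]+o[2]],None,fx=f,fy=f,interpolation=cv2.INTER_CUBIC)
    def dr(P,col,cl=True):
        u=((proj(deckpts(d,P),c)-[o[0],o[1]]+.4)*f).astype(int)
        cv2.polylines(im,[u.reshape(-1,1,2)],cl,col,1)
    dr([(90,210,43),(90,-210,43),(75,-210,43),(75,210,43)],(0,255,255))
    dr([(75,210,15),(75,-210,15),(-130,-210,15),(-130,210,15)],(0,255,0))
    dr(traypts(t,[(55,95,10),(55,-95,10),(-55,-95,10),(-55,95,10)]),(0,0,255))
    for P in((34,38,21),(34,-38,21)):dr([np.array(P)+[5*np.cos(a),5*np.sin(a),0] for a in np.linspace(0,6.3,20)],(255,255,0))
    for P in((15,38,10),(15,-38,10)):dr(traypts(t,[np.array(P)+[6.5*np.cos(a),6.5*np.sin(a),0] for a in np.linspace(0,6.3,20)]),(255,0,255))
    cv2.imwrite(f"pics/ov_{n}.png",im)
E
```

```text
[ 0.61024615  0.08698554 -0.27681156] [[-0.09 -0.59]
 [ 0.84 -1.93]
 [-1.2   1.72]
 [-0.14  1.47]
 [-2.3  -0.06]
 [ 2.37 -0.28]
 [-1.15 -0.67]
 [ 0.51  1.3 ]]
[ 5.56072563 27.10985783 -0.04274914  0.07465558] [[ 0.11  0.28]
 [-0.    0.66]
 [ 0.14  0.09]
 [-0.11 -0.43]
 [ 0.07  0.74]
 [ 0.14  0.64]
 [ 0.14  0.39]
 [-0.3   0.39]
 [ 0.25  0.79]
 [ 0.4   0.48]]
t [np.float64(5.560725630623722), np.float64(27.109857831175006), np.float64(-0.04274913554346722), np.float64(19.10224353420546), np.float64(0.0746555750000106)]
tray origin world [[0.62300404 0.11154368 0.01910224]]
```

View pics/ov_top.png

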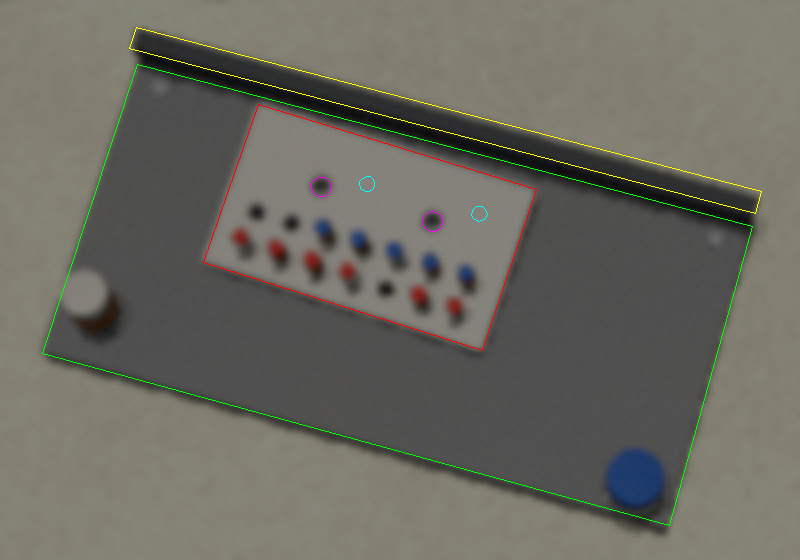

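View pics/ov_scene.png

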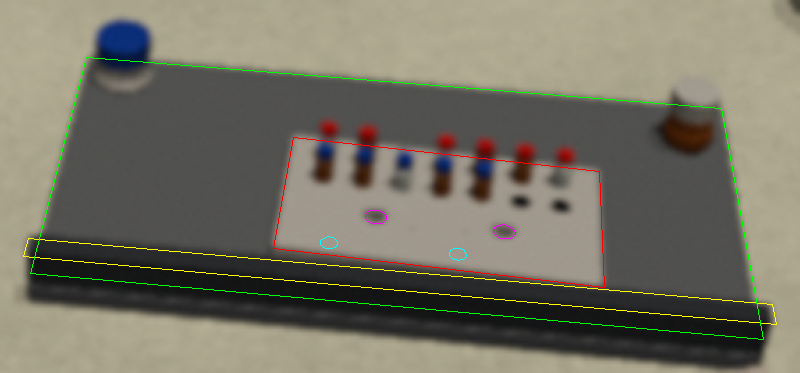

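```bash
cat > fit.py <<'E'
from h import *
import pickle
def edgepts(c,A,B,n=25,w=4,sgn=None):
    u=proj(A+(B-A)*np.linspace(.05,.95,n)[:,None],c)
    g=cv2.cvtColor(c["pixels"],cv2.COLOR_BGR2GRAY).astype(np.float32)
    t=(u[-1]-u[0]);t/=np.linalg.norm(t);nn=np.array([-t[1],t[0]])
    s=np.arange(-w,w+.01,.1);out=[]
    for p in u:
        q=(p+s[:,None]*nn).astype(np.float32)
        v=cv2.remap(g,q[:,:1].copy(),q[:,1:].copy(),cv2.INTER_CUBIC).ravel()
        v=cv2.GaussianBlur(v.reshape(1,-1),(0,0),6).ravel()
        dv=np.gradient(v); dv=dv if sgn is None else dv*sgn
        k=np.argmax(dv if sgn else abs(dv)); out.append(s[k])
    return np.array(out)
E
python3 - <<'E'
from fit import *
ct,cs=pickle.load(open("cams.pkl","rb"));d=np.load("d0.npy")
edges=[(ct,(90,190,43),(90,-190,43),"t fence back"),(ct,(-130,150,15),(-130,-150,15),"t near"),(ct,(-60,210,15),(60,210,15),"t left"),(ct,(-60,-210,15),(60,-210,15),"t right"),
(cs,(-130,150,15),(-130,-150,15),"s near"),(cs,(-60,210,15),(60,210,15),"s left"),(cs,(-100,-210,15),(40,-210,15),"s right"),(cs,(75,190,43),(75,-190,43),"s fence front"),(cs,(90,190,0),(90,-190,0),"s bottom")]
def f(p,pr=False):
    r=[]
    for c,A,B,n in edges:
        W=deckpts(p,[A,B]);o=edgepts(c,W[0],W[1])
        m=np.median(o); k=np.polyfit(np.linspace(-1,1,len(o)),np.clip(o,m-1.5,m+1.5),1)
        if pr:print(n,k.round(2),"spread",np.std(o).round(2))
        r+=[k[1]+k[0]*.8,k[1]-k[0]*.8]
    return np.array(r)
f(d,True)
r=least_squares(f,d,diff_step=None,x_scale=[.01,.01,.02],loss="soft_l1",jac=lambda p:np.array([(f(p+e)-f(p-e))/(2*np.abs(e).max()) for e in np.diag([.002,.002,.005])]).T)
print(r.x,r.cost);f(r.x,True);np.save("d1.npy",r.x)
E
```

```text
t fence back [0.56 0.8 ] spread 0.35
t near [0.45 1.87] spread 0.31
t left [ 0.13 -0.32] spread 0.13
t right [0.19 0.2 ] spread 0.2
s near [0.32 0.34] spread 0.21
s left [-0.11  0.49] spread 0.97
s right [ 0.21 -0.27] spread 0.15
s fence front [0.42 1.34] spread 0.8
s bottom [0.41 1.95] spread 0.27
[ 0.60657551  0.08785963 -0.28463892] 1.6425597118579198
t fence back [ 0.07 -0.58] spread 0.1
t near [0.06 0.4 ] spread 0.16
t left [-0.03 -0.4 ] spread 0.07
t right [-0.04  0.14] spread 0.18
s near [ 0.01 -0.66] spread 0.1
s left [-0.16  0.45] spread 0.71
s right [ 0.01 -0.26] spread 0.08
s fence front [-0.04  0.05] spread 0.86
s bottom [-0.03  0.59] spread 0.1
```

```bash
python3 - <<'E'
from h import *
d0=np.load("d0.npy");d=np.load("d1.npy");t=np.load("t0.npy")
for P in [(0,0,0),(55,95,0),(55,-95,0),(-55,95,0),(-55,-95,0)]:
    w=deckpts(d0,traypts(t,[P]));print(P,w.round(4),todeck(d,w).round(1))
print("tray yaw in deck",t[2]+d0[2]-d[2])
c,s=np.cos(d[2]),np.sin(d[2]);print("deck x axis",c,s,"y axis",-s,c)
for n,P in dict(seat=(19,0,15),pushmid=(-60,24,20),left=(19,140,20)).items():print(n,deckpts(d,[P]).round(4))
E
```

```text
(0, 0, 0) [[0.623  0.1115 0.0191]] [[ 9.1 27.3 19.1]]
(55, 95, 0) [[0.7049 0.1845 0.0232]] [[ 67.2 120.4  23.2]]
(55, -95, 0) [[0.6452 0.0041 0.0232]] [[ 60.6 -69.5  23.2]]
(-55, 95, 0) [[0.6008 0.219  0.015 ]] [[-42.4 124.2  15. ]]
(-55, -95, 0) [[0.5411 0.0386 0.015 ]] [[-49.  -65.7  15. ]]
tray yaw in deck -0.03492177557164444
deck x axis 0.959763110952301 -0.28081091655268875 y axis 0.28081091655268875 0.959763110952301
seat [[0.6248 0.0825 0.015 ]]
pushmid [[0.5557 0.1277 0.02  ]]
left [[0.6641 0.2169 0.02  ]]
```

Emit:
jog_arm --targets "21 -33 0 0 0 2.4 1;21 -33 0 0 0 0 1;21 -33 0 0 0 0 1;21 -33 0 0 0 0 1;21 -33 0 0 0 0 1;21 -33 0 0 0 0 1;21 -33 0 0 0 0 1;21 -33 0 0 0 0 1;21 -33 0 0 0 0 1;21 -33 0 0 0 0 1" --force 40

```text
time: 1.93
eef_pos: [0.4276, 0.3007, 0.2319]
tcp_rot: [0.133, 0.991, 0.003, 0.001]
contact_force: [0.4, 0.6, -0.1]
opening: 1.003
```

Emit:
jog_arm --targets "22 -33 0 0 0 -1 1;22 -33 0 0 0 0 1;22 -33 0 0 0 0 1;22 -33 0 0 0 0 1;22 -32 0 0 0 0 1;0 0 -40 0 0 0 1;0 0 -40 0 0 0 1;0 0 -40 0 0 0 1;0 0 -20 0 0 0 1;0 0 0 0 0 0 1"

```text
time: 2.77
eef_pos: [0.5498, 0.1172, 0.0958]
tcp_rot: [0.15, 0.989, 0.004, 0.012]
contact_force: [-0.4, 0.6, -1.1]
opening: 1.001
```

```bash
python3 - <<'E'
from plant import *
from h import *
d=np.load("d1.npy");s=get_state();print(s["eef_pos"],s["tcp_rot"],todeck(d,s["eef_pos"]))
for n,o in(("top",(190,105)),("scene",(265,200))):
    p=read_camera(n);cv2.imwrite(f"pics/{n}1.png",cv2.resize(p["pixels"][o[1]:o[1]+150,o[0]:o[0]+200],None,fx=4,fy=4,interpolation=cv2.INTER_CUBIC))
E
```

```text
[0.54975639 0.11723541 0.09579591] [0.14956003 0.98866981 0.00394991 0.01217355] [[-62.78192668  12.23835595  95.79590655]]
```

View pics/top1.png

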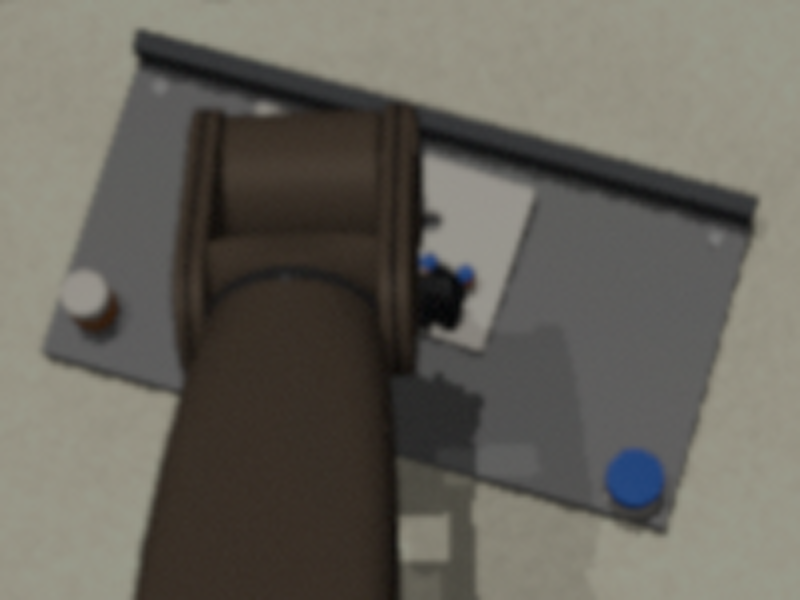

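View pics/scene1.png

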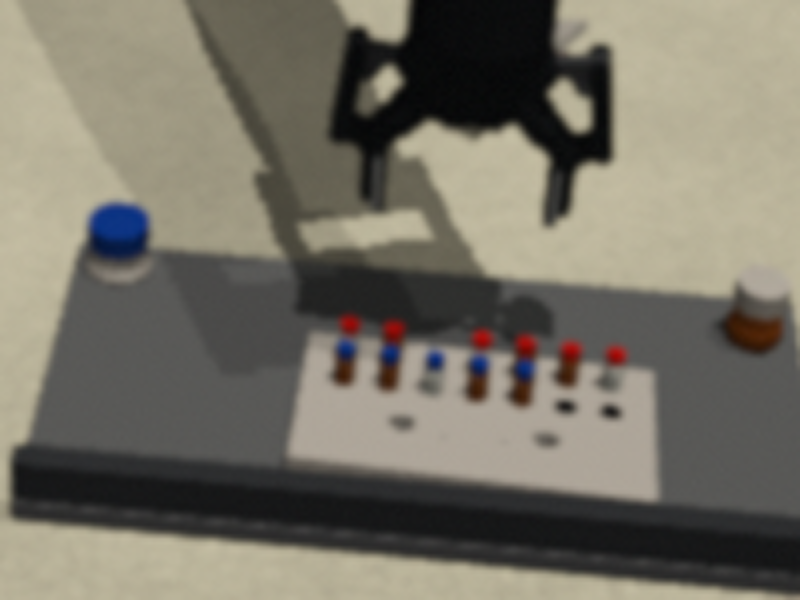

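Emit:
jog_arm --targets "-14 19 0 0 0 0 1;0 0 -20 0 0 0 1;0 0 -10 0 0 0 1;0 0 0 0 0 0 1;0 0 0 0 0 0 1"

```text
time: 3.28
eef_pos: [0.5462, 0.1388, 0.0818]
tcp_rot: [0.149, 0.989, 0.007, 0.026]
contact_force: [0.2, -0.1, -0.4]
opening: 1.002
```

```bash
cat > st.py <<'E'
from plant import *
from h import *
from scipy.spatial.transform import Rotation as R
d=np.load("d1.npy");s=get_state();print(s["time"],(s["eef_pos"]*1000).round(1),"deck",todeck(d,s["eef_pos"]).round(1),"F",s["contact_force"].round(1),"op",round(s["opening"],3))
# jaw along deck y
c,sn=np.cos(d[2]),np.sin(d[2])
M=np.array([[-c,-sn,0],[-sn,c,0],[0,0,-1]]).T
print("rotvec to level/aligned deg",np.degrees((R.from_matrix(M)*R.from_quat(s["tcp_rot"]).inv()).as_rotvec()).round(2), M@M.T if 0 else "")
cc,ss=c,sn;F=s["contact_force"];print("F deck",round(cc*F[0]+ss*F[1],1),round(-ss*F[0]+cc*F[1],1),round(F[2],1))
E
python3 st.py
```

```text
3.2833 [546.2 138.8  81.8] deck [[-72.3  32.   81.8]] F [ 0.2 -0.1 -0.4] op 1.002
rotvec to level/aligned deg [-0.36  3.01  0.79] 
F deck 0.2 -0.0 -0.4
```

Emit:
jog_arm --targets "-8 -3 -15 0 3 0.8 1;0 0 -15 0 0 0 1;0 0 0 0 0 0 1;0 0 0 0 0 0 1"

```text
time: 3.62
eef_pos: [0.544, 0.136, 0.0593]
tcp_rot: [0.141, 0.99, 0.004, 0.005]
contact_force: [-0.4, 0.4, -0.5]
opening: 1.002
```

```bash
python3 st.py
```

```text
3.6167 [544.  136.   59.3] deck [[-73.6  28.6  59.3]] F [-0.4  0.4 -0.5] op 1.002
rotvec to level/aligned deg [-0.41  0.67 -0.05] 
F deck -0.5 0.3 -0.5
```

Emit:
jog_arm --targets "-4 1 -20 0 0.7 0 1;-2 0 -20 0 0 0 1;0 0 -5 0 0 0 1;0 0 0 0 0 0 1;0 0 0 0 0 0 1"

```text
time: 4.03
eef_pos: [0.5445, 0.1371, 0.0219]
tcp_rot: [0.142, 0.99, 0.005, 0.006]
contact_force: [-0.7, -0.3, -0.0]
opening: 1.001
```

```bash
python3 st.py;python3 - <<'E'
from plant import *
from h import *
p=read_camera("scene");cv2.imwrite(f"pics/scene2.png",cv2.resize(p["pixels"][200:350,265:465],None,fx=4,fy=4,interpolation=cv2.INTER_CUBIC))
E
```

```text
4.0333 [544.5 137.1  21.9] deck [[-73.4  29.8  21.9]] F [-0.7 -0.3 -0. ] op 1.001
rotvec to level/aligned deg [-0.46  0.77 -0.02] 
F deck -0.6 -0.4 -0.0
```

View pics/scene2.png

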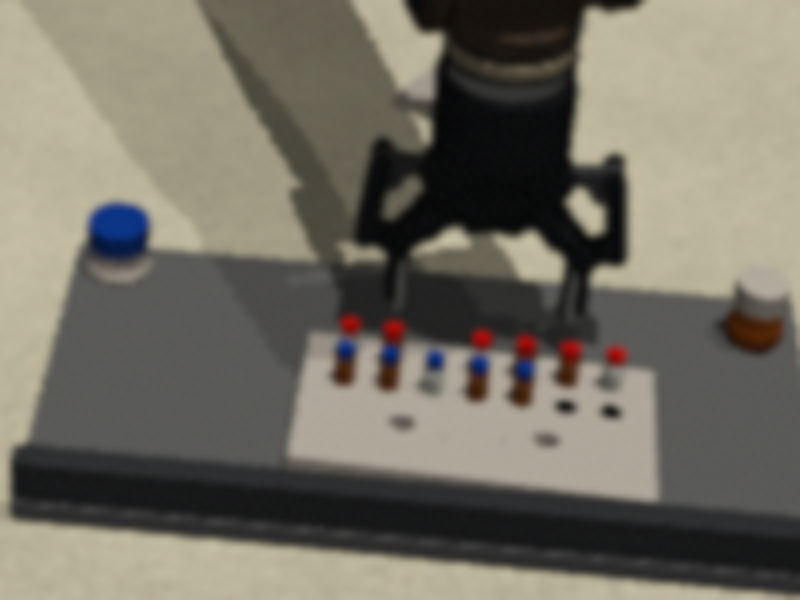

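```bash
python3 - <<'E'
from h import *;import pickle
ct,cs=pickle.load(open("cams.pkl","rb"));d=np.load("d1.npy")
for z in(22,28,35):print(z,((proj(deckpts(d,[(-73,29.8-45,z),(-73,29.8+45,z)]),cs)-[265,200])*4).round(0))
E
```

```text
22 [[400. 318.]
 [560. 332.]]
28 [[401. 310.]
 [561. 324.]]
35 [[402. 301.]
 [563. 315.]]
```

Emit:
jog_arm --targets "0 0 -8 0 0.5 0 1;0 0 -5 0 0 0 1;0 0 0 0 0 0 1;0 0 0 0 0 0 1"

```text
time: 4.42
eef_pos: [0.5478, 0.1373, 0.0119]
tcp_rot: [0.142, 0.99, 0.005, 0.005]
contact_force: [0.0, 0.4, 0.3]
opening: 0.996
```

```bash
python3 st.py;python3 - <<'E'
from plant import *
from h import *
p=read_camera("scene");cv2.imwrite(f"pics/scene3.png",cv2.resize(p["pixels"][255:305,340:440],None,fx=8,fy=8,interpolation=cv2.INTER_CUBIC))
E
```

```text
4.4167 [547.8 137.3  11.9] deck [[-70.3  31.   11.9]] F [0.  0.4 0.3] op 0.996
rotvec to level/aligned deg [-0.48  0.65 -0.02] 
F deck -0.1 0.4 0.3
```

View pics/scene3.png

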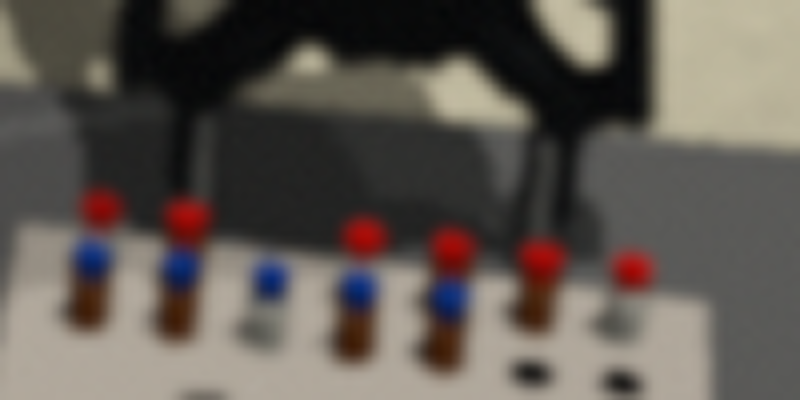

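Emit:
jog_arm --targets "-1 0 -4 0 0.5 0 1;-1 0 -1 0 0 0 1;0 0 0 0 0 0 1"

```text
time: 4.72
eef_pos: [0.5458, 0.1373, 0.0067]
tcp_rot: [0.142, 0.99, 0.004, 0.0]
contact_force: [1.7, -0.9, -0.0]
opening: 1.001
```

```bash
python3 st.py
```

```text
4.7167 [545.8 137.3   6.7] deck [[-72.2  30.4   6.7]] F [ 1.7 -0.9 -0. ] op 1.001
rotvec to level/aligned deg [-0.49  0.12 -0.01] 
F deck 1.9 -0.4 -0.0
```

Emit:
jog_arm --targets "5 -2 0 0 0 0 1;5 -1 0 0 0 0 1;3 -1 0 0 0 0 1"

```text
time: 4.97
eef_pos: [0.5579, 0.1333, 0.006]
tcp_rot: [0.142, 0.99, 0.004, -0.002]
contact_force: [-3.3, 0.8, 2.1]
opening: 1.001
```

```bash
python3 st.py
```

```text
4.9667 [557.9 133.3   6. ] deck [[-59.5  29.9   6. ]] F [-3.3  0.8  2.1] op 1.001
rotvec to level/aligned deg [-0.49 -0.11 -0.01] 
F deck -3.4 -0.1 2.1
```

Contact near where expected. Keep pushing.

Emit:
jog_arm --targets "3 -1 0 0 0 0 1;3 -1 0 0 0 0 1;2 -1 0 0 0 0 1"

```text
time: 5.22
eef_pos: [0.5627, 0.1309, 0.0058]
tcp_rot: [0.143, 0.99, 0.004, -0.008]
contact_force: [-4.2, 2.8, 3.2]
opening: 0.999
```

```bash
python3 st.py
```

```text
5.2167 [562.7 130.9   5.8] deck [[-54.2  29.    5.8]] F [-4.2  2.8  3.2] op 0.999
rotvec to level/aligned deg [-0.6  -0.88  0.13] 
F deck -4.8 1.5 3.2
```

Emit:
jog_arm --targets "3 -1 0 0 0 0 1;2 0 0 0 0 0 1"

```text
time: 5.38
eef_pos: [0.5655, 0.1304, 0.0058]
tcp_rot: [0.143, 0.99, 0.004, -0.013]
contact_force: [-5.1, -0.1, 3.7]
opening: 0.997
```

```bash
python3 st.py
```

```text
5.3833 [565.5 130.4   5.8] deck [[-51.4  29.3   5.8]] F [-5.1 -0.1  3.7] op 0.997
rotvec to level/aligned deg [-0.66 -1.37  0.15] 
F deck -4.8 -1.5 3.7
```

Emit:
jog_arm --targets "3 -1 0 -0.5 -1 0 1;3 -1 0 0 -0.5 0 1;3 -1 0 0 0 0 1"

```text
time: 5.63
eef_pos: [0.5706, 0.1287, 0.0051]
tcp_rot: [0.143, 0.99, 0.001, -0.005]
contact_force: [-16.0, 6.5, 13.5]
opening: 0.996
```

```bash
python3 st.py;python3 - <<'E'
from plant import *
from h import *
for n,o in(("top",(190,105)),("scene",(265,200))):
    p=read_camera(n);cv2.imwrite(f"pics/{n}4.png",cv2.resize(p["pixels"][o[1]:o[1]+150,o[0]:o[0]+200],None,fx=4,fy=4,interpolation=cv2.INTER_CUBIC))
E
```

```text
5.6333 [570.6 128.7   5.1] deck [[-46.   29.1   5.1]] F [-16.    6.5  13.5] op 0.996
rotvec to level/aligned deg [-0.24 -0.5   0.14] 
F deck -17.2 1.8 13.5
```

View pics/scene4.png

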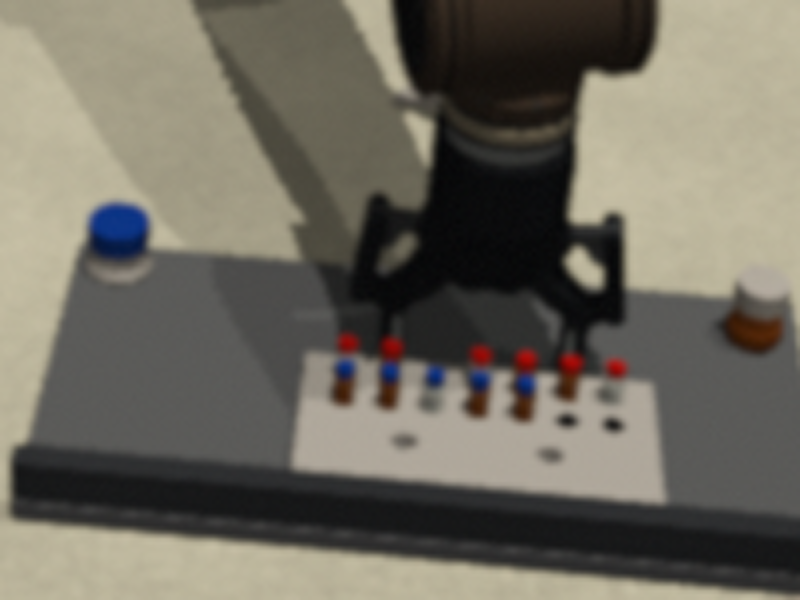

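View pics/top4.png

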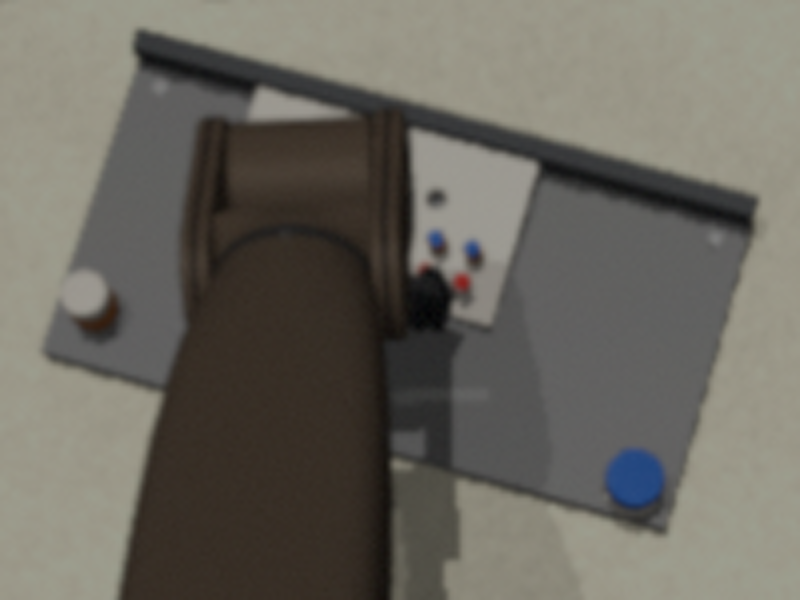

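Emit:
jog_arm --targets "-8 2 0 0 0 0 1;-20 6 0 0 0 0 1;-5 1 20 0 0 0 1;0 0 40 0 0 0 1;0 0 40 0 0 0 0;0 10 10 0 0 0 -1;0 0 0 0 0 0 -1"

```text
time: 6.32
eef_pos: [0.5382, 0.1472, 0.1173]
tcp_rot: [0.142, 0.99, 0.001, 0.003]
contact_force: [0.8, 0.6, -1.0]
opening: 0.604
```

```bash
python3 st.py;python3 -c "
from plant import *;print(get_state()['qpos'])
from h import *
d=np.load('d1.npy');print(deckpts(d,[(20,160,21)]))"
```

```text
6.3167 [538.2 147.2 117.3] deck [[-82.3  37.8 117.3]] F [ 0.8  0.6 -1. ] op 0.604
rotvec to level/aligned deg [-0.1   0.34  0.06] 
F deck 0.6 0.8 -1.0
[ 8.46256388e-02  1.50762099e-01  1.95928443e+00  1.38465323e-03
  1.02549611e+00 -1.20124812e+00]
[[0.67070052 0.23580551 0.021     ]]
```

Emit:
jog_arm --targets "13 9 0 0 0 -7 -1;13 9 0 0 0 -7 -1;13 9 0 0 0 -7 -1;13 9 0 0 0 -7 -1;13 9 0 0 0 -7 -1;13 9 0 0 0 -7 -1;13 9 0 0 0 -7 -1;13 9 0 0 0 -7 -1;13 9 0 0 0 -7 -1;13 9 0 0 0 -7 -1"

```text
time: 7.15
eef_pos: [0.6738, 0.237, 0.1031]
tcp_rot: [0.695, 0.719, -0.004, 0.008]
contact_force: [0.2, 0.1, 0.3]
opening: -0.002
```

```bash
python3 st.py
```

```text
7.15 [673.8 237.  103.1] deck [[ 22.6 162.  103.1]] F [0.2 0.1 0.3] op -0.002
rotvec to level/aligned deg [ 0.67  0.84 71.78] 
F deck 0.2 0.2 0.3
```

Emit:
jog_arm --targets "0 0 -20 0 0 -7 -1;0 0 -20 0 0 -7 -1;0 0 -20 0 0 -4 -1;0 0 -10 0 0 0 -1;0 0 0 0 0 0 -1;0 0 0 0 0 0 -1"

```text
time: 7.65
eef_pos: [0.6765, 0.2369, 0.0205]
tcp_rot: [0.801, 0.598, -0.005, 0.01]
contact_force: [0.6, -0.6, -0.0]
opening: -0.004
```

```bash
sed -i 's/^M=.*/M=np.array([[-sn,c,0],[c,sn,0],[0,0,-1]]).T/' st.py; python3 st.py;python3 - <<'E'
from plant import *
from h import *
for n,o in(("top",(190,105)),("scene",(310,200))):
    p=read_camera(n);cv2.imwrite(f"pics/{n}5.png",cv2.resize(p["pixels"][o[1]:o[1]+150,o[0]:o[0]+200],None,fx=4,fy=4,interpolation=cv2.INTER_CUBIC))
E
```

```text
7.65 [676.5 236.9  20.5] deck [[ 25.2 162.7  20.5]] F [ 0.6 -0.6 -0. ] op -0.004
rotvec to level/aligned deg [1.23 0.18 0.18] 
F deck 0.7 -0.4 -0.0
```

View pics/scene5.png

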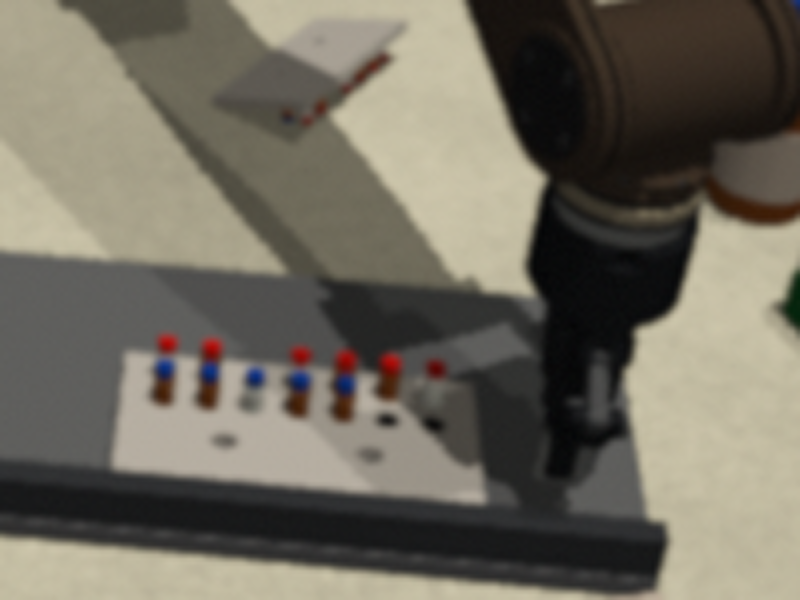

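View pics/top5.png

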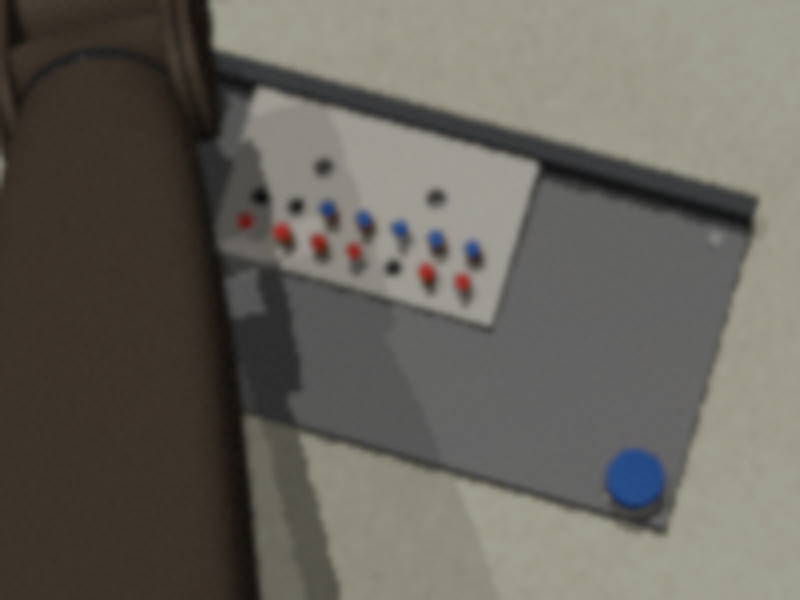

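```bash
cat > tf.py <<'E'
from h import *
import pickle
ct,cs=pickle.load(open("cams.pkl","rb"));d=np.load("d1.npy")
def inter(u,c,z):
    k=cv2.undistortPoints(np.array(u,float).reshape(-1,1,2),c["mtx"],c["dist_coeffs"]).reshape(-1,2)
    r=np.c_[k[:,0],-k[:,1],-np.ones(len(k))]@c["world_from_camera"][:3,:3].T;o=c["world_from_camera"][:3,3]
    s=(np.atleast_1d(z)-o[2])/r[:,2];return o+r*s[:,None]
E
python3 - <<'E'
from tf import *
print("top: holes L,R, farR, nearR, farL",todeck(d,inter(TOPC([(324,166),(436,197),(539,163),(491,327),(258,88)]),ct,np.array([.0296,.0296,.0325,.025,.0325]))).round(1))
o=np.array([310,200])
print("scene: holes L,R, nearR",todeck(d,inter(np.array([(371,455),(224,440),(125,352)])/4.+o-.375,cs,np.array([.0296,.0296,.025]))).round(1))
print("bottle",inter([(502,247)],cs,.005), inter([(135,225)],ct,.15))
E
```

```text
top: holes L,R, farR, nearR, farL [[ 38.9  67.4  29.6]
 [ 38.6  -8.5  29.6]
 [ 77.9 -66.3  32.5]
 [-33.6 -66.5  25. ]
 [ 77.2 124.2  32.5]]
scene: holes L,R, nearR [[ 34.6  66.6  29.6]
 [ 33.5 -10.   29.6]
 [-34.6 -67.4  25. ]]
bottle [[0.44046122 0.47223393 0.005     ]] [[0.43308639 0.44535323 0.15      ]]
```

Emit:
jog_arm --targets "-5 -9 0 1 0 0 -1;-4 -8 0 0 0 0 -1;-1 -4 0 0 0 0 -1;0 0 0 0 0 0 -1"

```text
time: 8.08
eef_pos: [0.6697, 0.2159, 0.0272]
tcp_rot: [0.8, 0.599, 0.005, 0.005]
contact_force: [0.0, 0.6, 0.8]
opening: -0.0
```

```bash
python3 st.py
```

```text
8.0833 [669.7 215.9  27.2] deck [[ 24.7 140.6  27.2]] F [0.  0.6 0.8] op -0.0
rotvec to level/aligned deg [0.12 0.8  0.03] 
F deck -0.1 0.6 0.8
```

Emit:
jog_arm --targets "-3 1 -5 0 0.5 0 -1;0 0 -2 0 0 0 -1;0 0 0 0 0 0 -1"

```text
time: 8.33
eef_pos: [0.6683, 0.2171, 0.0226]
tcp_rot: [0.801, 0.599, 0.003, 0.003]
contact_force: [-0.2, -0.9, 0.1]
opening: 0.001
```

```bash
python3 st.py
```

```text
8.3333 [668.3 217.1  22.6] deck [[ 22.9 141.4  22.6]] F [-0.2 -0.9  0.1] op 0.001
rotvec to level/aligned deg [0.08 0.55 0.05] 
F deck 0.0 -0.9 0.1
```

Emit:
jog_arm --targets "-1 -4 -2 0 0 0 -1;-1 -4 0 0 0 0 -1;-1 -4 0 0 0 0 -1;-1 -4 0 0 0 0 -1"

```text
time: 8.67
eef_pos: [0.6644, 0.2031, 0.0204]
tcp_rot: [0.8, 0.6, 0.005, 0.002]
contact_force: [-0.3, 2.9, -0.0]
opening: 0.0
```

```bash
python3 st.py
```

```text
8.6667 [664.4 203.1  20.4] deck [[ 23.2 126.9  20.4]] F [-0.3  2.9 -0. ] op 0.0
rotvec to level/aligned deg [-0.13  0.65 -0.01] 
F deck -1.1 2.7 -0.0
```

Emit:
jog_arm --targets "-1 -4 0 0 0 0 -1;-1 -4 0 0 0 0 -1;-1 -4 0 0 0 0 -1;0 0 0 0 0 0 -1"

```text
time: 9.0
eef_pos: [0.6607, 0.1902, 0.0203]
tcp_rot: [0.8, 0.599, 0.006, 0.002]
contact_force: [-0.0, 1.9, 0.8]
opening: 0.004
```

```bash
python3 st.py;python3 - <<'E'
from plant import *
from h import *
for n,o in(("top",(190,105)),("scene",(290,220))):
    p=read_camera(n);cv2.imwrite(f"pics/{n}6.png",cv2.resize(p["pixels"][o[1]:o[1]+150,o[0]:o[0]+200],None,fx=4,fy=4,interpolation=cv2.INTER_CUBIC))
E
```

```text
9.0 [660.7 190.2  20.3] deck [[ 23.2 113.4  20.3]] F [-0.   1.9  0.8] op 0.004
rotvec to level/aligned deg [-0.22  0.63  0.04] 
F deck -0.6 1.8 0.8
```

View pics/scene6.png

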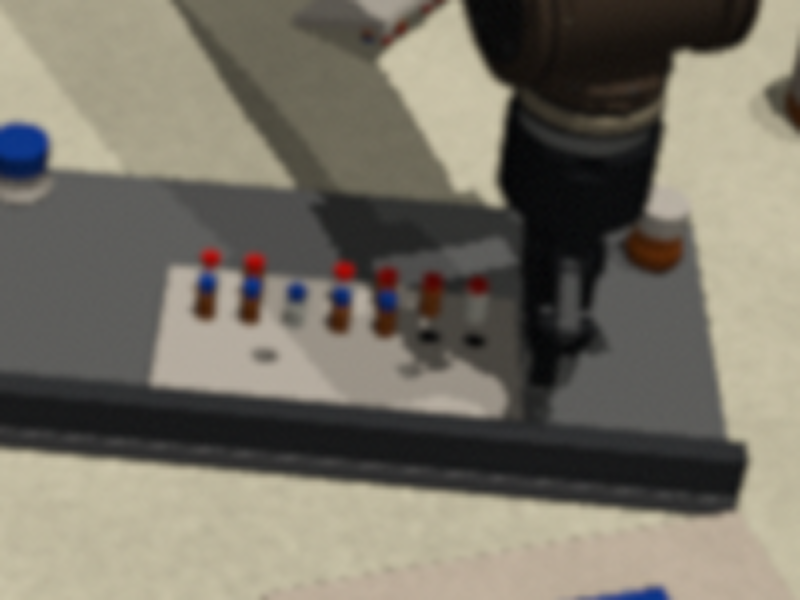

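View pics/top6.png

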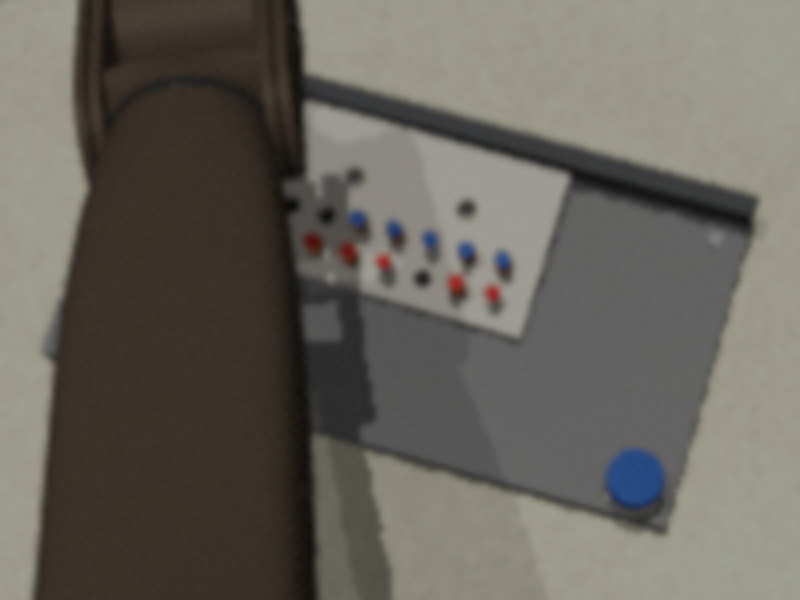

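```bash
python3 - <<'E'
from tf import *
print("top: holes L,R, farR, nearR",todeck(d,inter(TOPC([(354,175),(466,208),(570,174),(520,339)]),ct,np.array([.0296,.0296,.0325,.025]))).round(1))
E
```

```text
top: holes L,R, farR, nearR [[ 38.3  46.9  29.6]
 [ 36.8 -29.2  29.6]
 [ 76.2 -87.5  32.5]
 [-36.1 -86.6  25. ]]
```

Emit:
jog_arm --targets "0 -3 0 0 0 0 -1;0 -3 0 0 0 0 -1;0 0 0 0 0 0 -1"

```text
time: 9.35
eef_pos: [0.6601, 0.184, 0.02]
tcp_rot: [0.8, 0.6, 0.005, 0.001]
contact_force: [-0.6, 2.6, -0.0]
opening: 0.001
```

```bash
python3 st.py
```

```text
9.35 [660.1 184.   20. ] deck [[ 24.4 107.3  20. ]] F [-0.6  2.6 -0. ] op 0.001
rotvec to level/aligned deg [-0.2   0.52  0.01] 
F deck -1.3 2.3 -0.0
```

Emit:
jog_arm --targets "0 -2 0 0 0 0 -1;0 -2 0 0 0 0 -1;0 0 0 0 0 0 -1"

```text
time: 9.6
eef_pos: [0.6594, 0.1817, 0.0201]
tcp_rot: [0.801, 0.599, 0.005, -0.001]
contact_force: [-0.2, 1.4, -0.6]
opening: -0.003
```

```bash
python3 st.py;python3 - <<'E'
from plant import *
from h import *
for n,o in(("top",(190,105)),("scene",(290,220))):
    p=read_camera(n);cv2.imwrite(f"pics/{n}7.png",cv2.resize(p["pixels"][o[1]:o[1]+150,o[0]:o[0]+200],None,fx=4,fy=4,interpolation=cv2.INTER_CUBIC))
E
```

```text
9.6 [659.4 181.7  20.1] deck [[ 24.4 104.9  20.1]] F [-0.2  1.4 -0.6] op -0.003
rotvec to level/aligned deg [-0.42  0.43  0.08] 
F deck -0.6 1.3 -0.6
```

View pics/scene7.png

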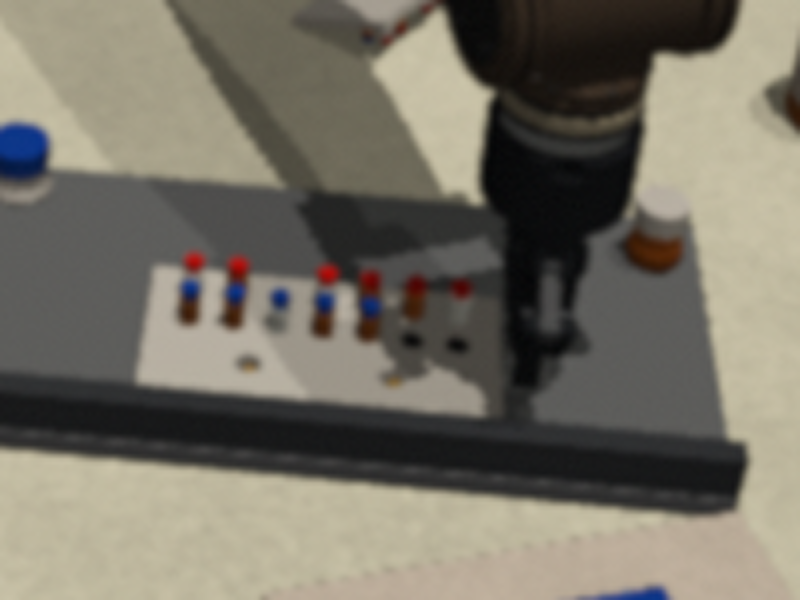

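View pics/top7.png

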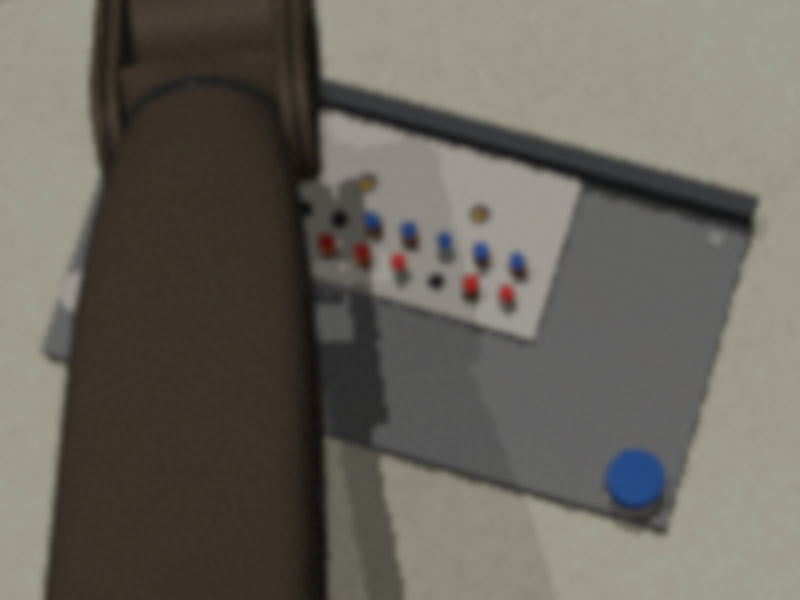

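Emit:
jog_arm --targets "1 4 0 0 0 0 -1;5 15 0 0 0 0 -1;8 25 10 0 0 0 -1;0 0 40 0 0 0 -1;0 0 40 0 0 0 -1;0 40 30 0 0 0 -1;0 40 0 0 0 0 -1;-15 38 0 0 0 0 -1;-15 38 0 0 0 0 -1;0 0 0 0 0 0 -1"

```text
time: 10.53
eef_pos: [0.6459, 0.3825, 0.1394]
tcp_rot: [0.802, 0.597, 0.004, 0.003]
contact_force: [-0.6, -0.1, -0.2]
opening: 0.001
```

```bash
python3 st.py;python3 - <<'E'
from plant import *
from h import *
import pickle
C=[]
for n,o in(("top",(205,110)),("scene",(290,240))):
    p=read_camera(n);C.append(p);cv2.imwrite(f"pics/{n}8.png",cv2.resize(p["pixels"][o[1]:o[1]+90,o[0]:o[0]+130],None,fx=6,fy=6,interpolation=cv2.INTER_CUBIC))
pickle.dump(C,open("cams8.pkl","wb"))
E
```

```text
10.5333 [645.9 382.5 139.4] deck [[-45.  293.8 139.4]] F [-0.6 -0.1 -0.2] op 0.001
rotvec to level/aligned deg [-0.02  0.58  0.35] 
F deck -0.5 -0.2 -0.2
```

View pics/scene8.png

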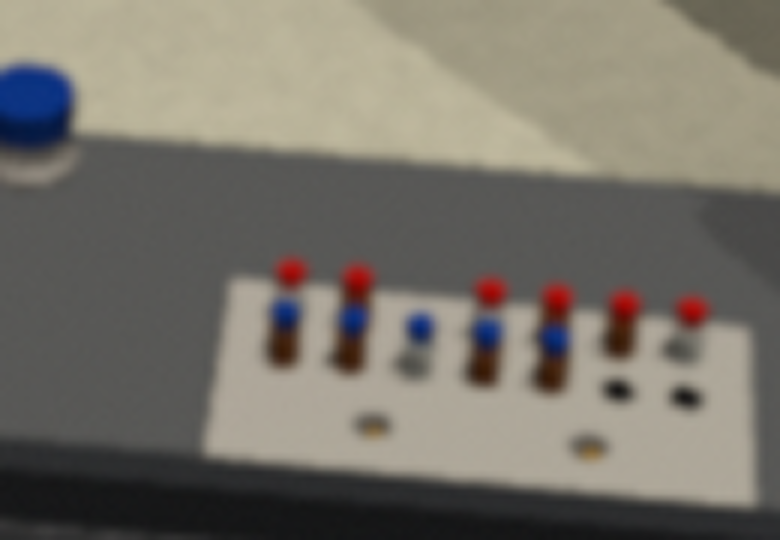

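View pics/top8.png

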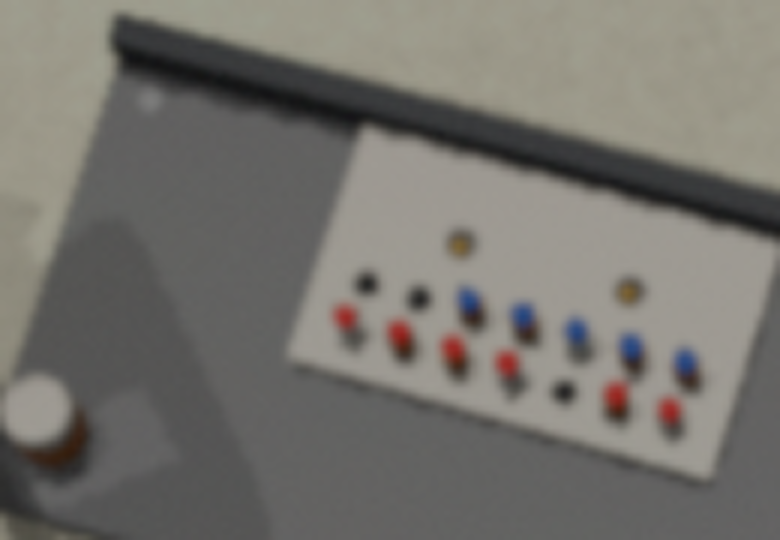

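```bash
python3 - <<'E'
from tf import *
d=np.load("d1.npy")
K=[(55,95,10),(55,-95,10),(-55,95,10),(-55,-95,10),(15,38,10),(15,-38,10)]
def P6(u,o,f=6):return np.array(u,float)/f+o-(.5-.5/f)
top1=P6([(363,122),(780,242),(290,357),(711,480),(461,243),(629,291)],[205,110])
sc1=P6([(757,505),(205,455),(750,330),(228,278),(588,446),(373,425)],[290,240])
top0=TOPC([(258,103),(536,187),(203,262),(483,352),(321,184),(432,219)])
sc0=SCC([(604,284),(274,248),(600,170),(293,136),(503,230),(375,214)])
from scipy.spatial.transform import Rotation as R
def fit(tu,su,free,noffs=True):
    def model(p):
        W=R.from_euler("zyx",[p[2],-p[3],p[4]]).apply(np.array(K,float))+[p[0],p[1],p[5]]
        return deckpts(d,W)
    def f(p):
        W=model(p);a=proj(W,ct)-tu;b=proj(W,cs)-su
        return np.r_[a.ravel(),b.ravel(),np.array(p[4])*20]
    x0=[10,10,0,.03,0,17]
    r=least_squares(f,x0,x_scale=[1,1,.01,.01,.01,1]);J=np.linalg.inv(r.jac.T@r.jac)*(r.fun@r.fun)/18
    print(r.x.round(3),"sd",np.sqrt(np.diag(J)).round(3),"rms",np.sqrt(np.mean(r.fun**2)).round(2))
fit(top0,sc0,1);fit(top1,sc1,1)
# expected pixels
for nm,zz in(("seated",0),):
    print(proj(deckpts(d,traypts([19,0,0,15,0],K)),ct).round(1)-top1.round(1));print(proj(deckpts(d,traypts([19,0,0,15,0],K)),cs).round(1)-sc1.round(1))
E
python3 - <<'E'
import cv2
a=cv2.imread("pics/top8.png")[200:330,400:690];cv2.imwrite("pics/t8h.png",cv2.resize(a,None,fx=2.5,fy=2.5,interpolation=cv2.INTER_CUBIC))
E
```

```text
[ 9.4830e+00  2.7242e+01 -3.4000e-02  8.1000e-02  2.0000e-03  2.0873e+01] sd [0.294 0.214 0.003 0.007 0.004 0.383] rms 0.27
[ 2.1552e+01 -1.1240e+00 -9.0000e-03  1.3000e-01  3.0000e-03  2.0262e+01] sd [1.102 0.803 0.01  0.027 0.016 1.438] rms 1.0
[[-0.4  1.7]
 [ 0.1  0.7]
 [-0.8  1.5]
 [-0.3  0.6]
 [-0.3  1.3]
 [-0.2  1. ]]
[[ 0.8  6. ]
 [-0.5  5.6]
 [ 0.2 -0.8]
 [ 1.   0.2]
 [ 0.8 -0.4]
 [ 0.4 -0.2]]
```

View pics/t8h.png

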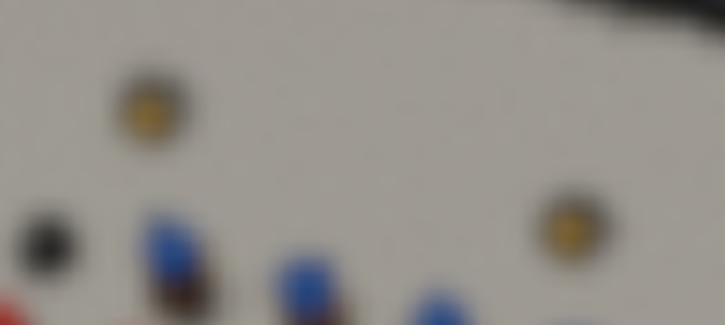

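```bash
python3 - <<'E'
from tf import *
from scipy.spatial.transform import Rotation as R
d=np.load("d1.npy")
K=np.array([(55,95,10),(55,-95,10),(-55,95,10),(-55,-95,10),(15,38,10),(15,-38,10)],float)
def P6(u,o,f=6):return np.array(u,float)/f+o-(.5-.5/f)
top1=P6([(363,122),(780,242),(290,357),(711,480),(461,243),(629,291)],[205,110])
sc1=P6([(757,505),(205,455),(750,330),(228,278),(588,446),(373,425)],[290,240])
top0=TOPC([(258,103),(536,187),(203,262),(483,352),(321,184),(432,219)])
sc0=SCC([(604,284),(274,248),(600,170),(293,136),(503,230),(375,214)])
for tu,su in((top0,sc0),(top1,sc1)):
    def f(p):
        W=deckpts(d,R.from_euler("zyx",[p[2],-p[3],p[4]]).apply(K)+[p[0],p[1],p[5]])
        return np.r_[(proj(W,ct)-tu).ravel(),(proj(W,cs)-su)[2:].ravel(),p[4]*20]
    r=least_squares(f,[10,10,0,.03,0,17],x_scale=[1,1,.01,.01,.01,1]);J=np.linalg.inv(r.jac.T@r.jac)*(r.fun@r.fun)/14
    print(r.x.round(3),"sd",np.sqrt(np.diag(J)).round(3),"rms",np.sqrt(np.mean(r.fun**2)).round(2))
E
python3 - <<'E'
import cv2
a=cv2.imread("pics/scene8.png")[400:540,180:780];cv2.imwrite("pics/s8e.png",cv2.resize(a,(800,187)))
E
```

```text
[ 9.5000e+00  2.7149e+01 -3.6000e-02  8.9000e-02 -3.0000e-03  2.1163e+01] sd [0.282 0.235 0.003 0.011 0.005 0.445] rms 0.25
[ 2.1786e+01 -8.3100e-01 -7.0000e-03  7.0000e-03 -2.0000e-03  1.6655e+01] sd [0.367 0.303 0.004 0.014 0.007 0.57 ] rms 0.32
```

```bash
python3 - <<'E'
from plant import *
import cv2,numpy as np
a=cv2.imread("pics/scene0.png");p=read_camera("scene")
cv2.imwrite("pics/scene9.png",p["pixels"])
for t in("jar","white_jar","bottle","beaker","mouse","tipbox"):print(t,[(m["uv"],round(m["p"],2)) for m in spot_in(t,p)][:2])
E
```

```text
jar [([455.9, 275.2], 0.7), ([114.3, 257.6], 0.26)]
white_jar [([292.8, 259.3], 0.72)]
bottle [([503.8, 229.3], 0.81), ([293.1, 259.6], 0.74)]
beaker [([99.6, 308.0], 0.96)]
mouse [([113.9, 255.2], 0.71), ([373.2, 319.7], 0.38)]
tipbox [([543.1, 276.1], 0.73), ([371.9, 303.1], 0.64)]
```

View pics/scene9.png

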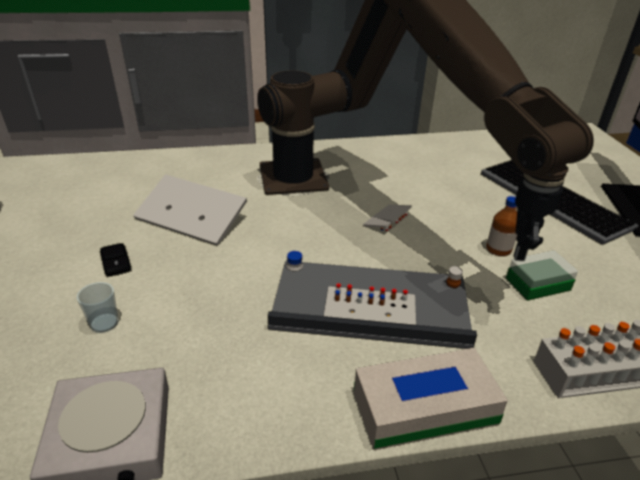

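```bash
python3 -c "
from plant import *
print(sign_off())"
```

```text
the job is handed in; nothing more can be done
None
```

The tray is seated on both pins and lies flat on the deck as far as the images show, and I've handed the job in. It took about 10.5 s of the 48 s.

- **Which tray:** I took the middle-sized one, the tray on the deck. The large and small look-alikes were left alone.
- **Pushing:** I squared the tray up against the fence by pushing its near edge with the two open fingertips, using about 17 N at the fence. Then I slid it about 29 mm to the right along the fence with the shut fingertips on its left edge, using about 2–3 N. After that I backed off and moved clear, with no contact force left.
- **Seating check:** brass shows inside both holes. The fitted tilt is 0.007 ± 0.014 rad, down from 0.089 at the start. The tray origin dropped 4.5 mm, against about 4.1 mm expected for a full drop.
- **Bystanders:** in the last scene image I saw no change in the jars, bottle, beaker, mouse or tip box.

**Checks that disagreed:**
- My first flatness fit gave a tilt of 0.13 rad. I put that down to the fence hiding the tray's far corners in the scene view, and redid the fit without them.
- The fitted position is about 2.8 mm off the seat in x and 1.7 mm too high. I read this as calibration error (about 2 mm), because a similar height error showed up at the start. The x offset is slightly more than calibration alone explains, but the pins are visibly inside the holes.

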